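Test a lamp strip with sprung tweezers

ROBOT

A 6-joint arm with a two-finger parallel gripper is mounted at the origin on a cart in front of the work surface, level with it; the furniture and walls round the work are solid. World frame = base frame: x ahead of the robot, y to its left, z up, the work surface at z = 0. Lengths are in m, angles in rad, forces in N, time in s.
With the tool pointing down it reaches from about 0.35 to 0.775 m from the base axis. Payload 5.5 kg.
Tool frame: the origin (TCP) lies midway between the tips of the shut fingers; the grasp point (between the pads) lies 19 mm behind it; z points along the fingers, y is the line along which they close (so a half turn about z gives the same grasp; the last joint's range is limited). The gripper opens to 85 mm and grips with 20 to 120 N. Pads are 22 mm wide; open, the fingers measure 114 mm over their backs; the gripper's body (76 mm by 85 mm) begins 54 mm behind the grasp point. The pads swing forward as they close: fully open they stand 13 mm farther back than shut.
Start: joints at [1.191, 0.313, 0.046, 1.304, 0, 1.431], TCP at [0.137, 0.559, 0.231] pointing down, gripper open.
Joint ranges: [-2.76, 2.76], [-0.86, 1.69], [-1.03, 1.26], [-2.2, 2.34], [-1.47, 1.5], [-3.14, 3.14]. Speed limits (rad/s): [2.57, 2.57, 3.14, 3.14, 3.14, 3.14].

INTERFACE

Orientations are given as a unit quaternion [w, x, y, z].
In Python, from workcell import env gives the robot as it stands.
- The arm moves only by the tool move_arm, never from a script. Its argument "targets" is a list of rows, each a list of 3 entries, a list of its own where there are three numbers: the shift along the tool's x, y, z in mm, then the turn, a rotation vector about the tool's x, y, z in units of 10 degrees (1.0 is 10 degrees), then the closure, from -1 (fully open) to 1 (shut). In form: [[[dx, dy, dz], [ax, ay, az], gripper], ...]. A call has 1 to 5 rows; each row is the pose to reach, as a shift and turn from the pose commanded when the call began, along the tool's axes at that moment; what a row does not reach only later rows make up. A row lasts 1/8 s, in which the tool goes at most 62.5 mm and 10.7 degrees, less where a joint would pass 70% of its speed; a pose out of reach is approached as far as the arm can. A call with a gripper value outside its range is refused whole. The fingers move at their own pace and stop on an object; "squeeze" is the grip in N (left out, the last holds). Time passes only in rows, so rows that repeat a pose let the fingers close. It gives the time, the measured TCP pose, the force, the opening and the grip force at its end, in the units of the state.
- env.get_state(): the state, without advancing time (a new reading comes with each control period).
- env.read_camera(name): name is "side" or "top"; returns a dict with "pixels" (384x512x3 uint8, red, green, blue), "fovy" (degrees; the focal length in pixels is half the picture's height over the tangent of half this angle, whatever the lens; pixels are square), "cx", "cy" (the principal point, pixels), "extrinsics" (4x4, takes a point from world to camera coordinates). Camera axes: x right, y up, looking along -z (the intrinsics and any distortion apply to the point x, -y, -z); pixel columns grow to the right and rows downward; lengths in m; the calibration is good to about 2 mm. A picture is of the moment at which its call begins. There is no depth.
- env.hand_in(): hands the job in; it is judged then, once.
Trained networks look in a picture, given as the dict that the camera call returned (one of the last four; its "shot" number tells which), for a name from the list of things; names that differ only in an ending like _2 or _b are one class to them, and where a whole thing is asked for, a point or a joint stands for the part that bears it (a point fixed in the world has none). Each returns a list of dicts, best first, with "confidence" (0 to 1); they miss things now and then, are a little off and sometimes report something else, mostly with a low value. They report only what shows in the picture. A call takes as long as a camera call.
- env.spot_in(thing, picture): "centre" ([x, y, z] in m, in world coordinates, good to about 4 mm: the middle of the surface that is visible of it).
- env.regions_of(thing, picture): "mask" (384x512 bool, what is visible of it).
- env.landmark_of(thing, picture): "centre" ([x, y, z] in m, in world coordinates, good to about 4 mm: a listed point, or the origin of a listed thing).
The state is a dict: "clock": time; "joint_pos": joint angles; "qvel": joint speeds; "tau": joint torques, N m; "tcp_pos": TCP position; "orientation": TCP orientation; "wrist_force": force on the tool from outside, world axes, zero at the start; "ft_torque": the same for the moment, N m; "finger_gap": finger opening in m; "grip_force": force on a finger pad.
Only numpy, scipy, OpenCV 4.12 (cv2) and the standard library are available. Lean on these libraries where they do the work, as an engineer would, in place of code of your own. Each camera call takes 0.05 s, during which the arm holds its last target. There are 200 camera calls.

TASK

Lift the sprung test tweezers out of their blue stand, set both tips lightly on the yellow start marks of the white lamp strip, and slide them slowly, one tip on each copper track, all the way along to the tracks' far end. Then move on to the two round green-ringed pads just beyond and squeeze the tweezers until the tips stand 12 mm apart, one resting near the middle of each pad. Finish while still holding them there, upright, pressing lightly, with the gap steady, and leave the other things on the bench alone.

Things in the scene. Friction and masses are not known exactly. Their poses are not given: they have to be found in the camera images.
- grip (a point): middle between the two black, red-ribbed grip pads of the open tweezers, 80 mm above the tips, 25 mm below the top. Axes: z up along the arms, y from arm to arm (squeeze along y), x across the thickness. The pads are 18 mm wide (x), 30 mm high, 46 mm over their outer faces when open; they stay parallel. Width over the pads = distance between the tips + 20 mm
- tweezers: loose sprung steel tweezers, 60 g, 105 mm high, arms 10 mm and grip pads 18 mm wide (x), standing tips down in the stand; origin midway between the open tips, at their ends; axes as for the grip point. This body carries the +y arm; the -y arm slides on it. Under a centred gripper both arms move in equally
- tip_a (a point): end of the tip of the +y arm (rounded, 3.6 mm thick), 13 mm to +y of the tweezers' origin
- tip_b (a point): end of the tip of the sliding -y arm; 13 mm to -y of the tweezers' origin when open
- squeeze (a joint): how far the tweezers are squeezed, m: 0 open, tips 26 mm apart; distance between tips = 26 mm minus this; at most 0.018; 0.014 is the wanted 12 mm. A spring opens them: about 8 N at 0, 9.6 N at 0.004 (tips 22 mm apart, as the tracks), 13.6 N at 0.014; the fingers' hold is this force, so keep them squeezed
- stand: blue block on a grey foot (46x78 mm), fixed, 42 mm high, with a pocket 16 mm (x) by 48 mm (y) whose floor is 6 mm above the bench; the tweezers stand in it on their tips with the same heading. Origin under its centre. Lift the tips 40 mm or more to clear it
- strip: white lamp strip, 140 (x) x 44 (y) x 4 mm, on a fixed black test bed (160x64 mm). Origin at the centre of its slippery flat top, 30 mm above the bench; z up, x from the start marks towards the pads. It is sprung and sinks straight down when pressed: yields from about 0.5 N, 1.7 N at 2 mm, 4 N at its stop of 6 mm
- start (a point): middle between the two yellow start marks (10x8 mm) on the strip's top, 60 mm to -x of its origin; the marks are at y = +11 and -11 mm, just before the copper tracks; either tip may take either side
- track_end (a point): middle between the far ends of the two copper tracks, 25 mm to +x of the strip's origin. The tracks are 8 mm wide, at y = +11 and -11 mm (22 mm between centres), straight along x from x = -55 to +25 mm
- pads (a point): middle between the two round copper pads (9 mm across, ringed green), 45 mm to +x of the strip's origin; pad centres at y = +6 and -6 mm, 12 mm apart
- meter: bystander: yellow and black multimeter, 128x66x40 mm; origin under its middle
- cutters: bystander: side cutters with yellow handles, 81x133x12 mm; origin under its middle
- driver: bystander: white lamp driver with short leads, 78x164x21 mm; origin under its middle
- tape: bystander: roll of black tape, 64x64x18 mm; origin under its middle
- spool: bystander: blue spool of solder, 66x86x40 mm; origin under its middle
- pen: bystander: white and blue marker pen, 16x127x17 mm; origin under its middle

How it is judged:
By the outcome, as a careful person would: the job done as asked, in the order asked, and still so for the second after the job is handed in, while the arm keeps its last pose, push and grip.
It also fails if it takes over 51 s, if anything falls off the work surface, if the arm or the gripper's body presses on something with over 40 N, if the wrist force passes 120 N, or if a joint passes its speed limit or range.

## Working session

There is one attempt and no reset: what is moved stays moved. The work goes in short steps, Python scripts to look and compute and a tool call to move; the robot and the scene stay as the last step left them, time stands still between calls to the robot, and variables do not carry over. Pictures are saved under pics/ and viewed, at most 10 in all, crops included, and the job is handed in when it is done.

Besides the shell and the picture viewer there is one more tool, called as name(argument=value, ...) on one line, values as JSON. move_arm: Moves the arm, as the interface text tells. Its arguments: {"type":"object","properties":{"targets":{"type":"array","items":{"type":"array"}},"squeeze":{"type":"number"}},"required":["targets"]}

```bash
mkdir -p pics; cat > h.py <<'E'
import numpy as np, cv2
from workcell import env
def K(p):
    f=p["pixels"].shape[0]/2/np.tan(np.radians(p["fovy"])/2); return f,p["cx"],p["cy"]
def proj(p,X):
    f,cx,cy=K(p); c=np.asarray(p["extrinsics"])@np.append(X,1); return np.array([cx+f*c[0]/-c[2], cy-f*c[1]/-c[2]])
def unproj(p,uv,z):
    f,cx,cy=K(p); E=np.asarray(p["extrinsics"]); R=E[:3,:3]; o=-R.T@E[:3,3]
    d=R.T@np.array([(uv[0]-cx)/f,-(uv[1]-cy)/f,-1]); return o+d*(z-o[2])/d[2]
def save(p,n,crop=None,s=1):
    a=p["pixels"][...,::-1]
    if crop: a=a[crop[1]:crop[3],crop[0]:crop[2]]
    cv2.imwrite(n,cv2.resize(a,None,fx=s,fy=s,interpolation=cv2.INTER_CUBIC))
E
python3 - <<'E'
from h import *
s=env.get_state(); print({k:np.round(v,3).tolist() for k,v in s.items()})
P={n:env.read_camera(n) for n in("top","side")}
for n,p in P.items():
    print(n,[k for k in p],p["fovy"],p["cx"],p["cy"],np.round(p["extrinsics"],3).tolist(), {k:p[k] for k in p if k not in("pixels","extrinsics")})
    save(p,f"pics/{n}0.png",s=1.5)
    for t in("grip","tweezers","tip_a","tip_b","stand","strip","start","track_end","pads","meter","cutters","spool","tape","driver","pen"):
        r=env.landmark_of(t,p)
        print(t,[(np.round(x["centre"],4).tolist(),round(x["confidence"],2),proj(p,x["centre"]).round().tolist()) for x in r[:2]])
E
```

```text
{'clock': 0.0, 'joint_pos': [1.191, 0.314, 0.045, 1.304, 0.0, 1.431], 'qvel': [0.0, 0.001, -0.0, 0.001, -0.0, 0.0], 'tau': [-0.0, -48.062, 29.854, 0.019, 0.0, 0.0], 'tcp_pos': [0.136, 0.558, 0.23], 'orientation': [-0.0, 0.12, 0.993, -0.001], 'wrist_force': [-0.391, -0.771, -0.202], 'ft_torque': [-0.032, -0.036, -0.036], 'grip_force': 0.0, 'finger_gap': 0.085}
top ['pixels', 'fovy', 'cx', 'cy', 'extrinsics', 'shot'] 49.477858791241914 255.39157881435963 196.79865399818607 [[0.022, -1.0, -0.01, 0.009], [0.987, 0.02, 0.159, -0.583], [-0.158, -0.014, 0.987, -1.403], [0.0, 0.0, 0.0, 1.0]] {'fovy': 49.477858791241914, 'cx': 255.39157881435963, 'cy': 196.79865399818607, 'shot': 1}
grip [([0.5824, -0.1544, 0.0908], 0.65, [307.0, 196.0]), ([0.5141, 0.3652, -0.0003], 0.43, [159.0, 216.0])]
tweezers [([0.5785, -0.1564, 0.003], 0.47, [305.0, 201.0])]
tip_a [([0.574, -0.169, 0.0073], 0.51, [309.0, 202.0]), ([0.5794, -0.1458, 0.009], 0.49, [302.0, 200.0])]
tip_b [([0.574, -0.169, 0.0073], 0.51, [309.0, 202.0]), ([0.5794, -0.1458, 0.009], 0.49, [302.0, 200.0])]
stand [([0.5747, -0.1548, 0.0013], 0.
[... 1639 characters left out ...]
947, 0.0284], 0.56, [234.0, 186.0])]
track_end [([0.6053, 0.0669, 0.0314], 0.62, [262.0, 189.0])]
pads [([0.6253, 0.0545, 0.0279], 0.92, [269.0, 192.0]), ([0.5767, -0.1602, 0.0876], 0.18, [258.0, 216.0])]
meter [([0.7466, -0.1246, 0.0014], 0.88, [321.0, 233.0]), ([0.525, 0.0985, 0.0268], 0.15, [235.0, 186.0])]
cutters [([0.5132, 0.3683, 0.0002], 0.54, [230.0, 154.0]), ([0.7569, -0.0185, -0.0027], 0.37, [317.0, 212.0])]
spool [([0.7528, -0.0197, -0.003], 0.9, [316.0, 213.0])]
tape [([0.65, -0.3835, -0.003], 0.84, [299.0, 306.0])]
driver [([0.6212, 0.3692, -0.0007], 0.63, [260.0, 154.0]), ([0.7448, -0.1264, 0.0012], 0.24, [320.0, 233.0])]
pen [([0.4088, -0.1205, 0.0009], 0.57, [193.0, 237.0])]
```

```bash
python3 - <<'E'
from h import *
a=[]
p=env.read_camera("top"); q=env.read_camera("side")
save(p,"a.png",(200,150,350,250),5); save(q,"b.png",(200,150,350,260),5)
A=cv2.imread("a.png");B=cv2.imread("b.png")
cv2.imwrite("pics/c1.png",A);cv2.imwrite("pics/c2.png",B)
E
```

```text
(no output)
```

View pics/c1.png

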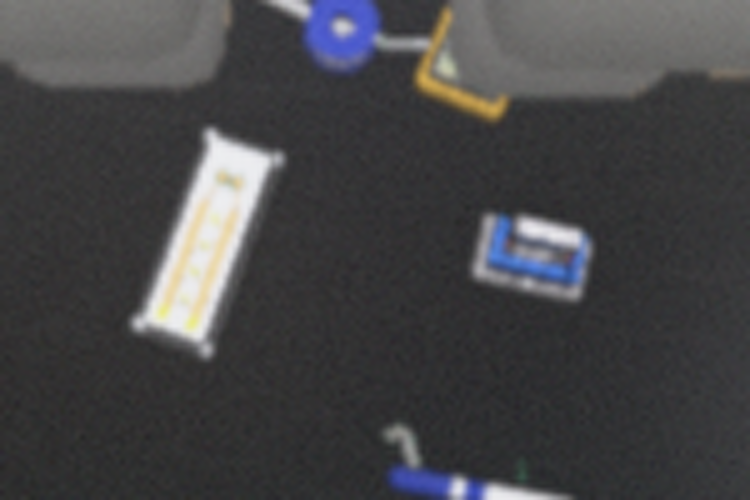

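View pics/c2.png

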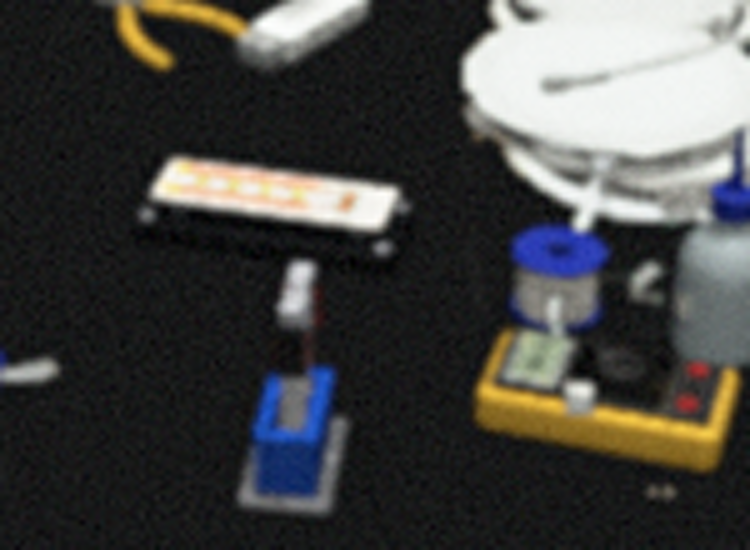

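View pics/top0.png

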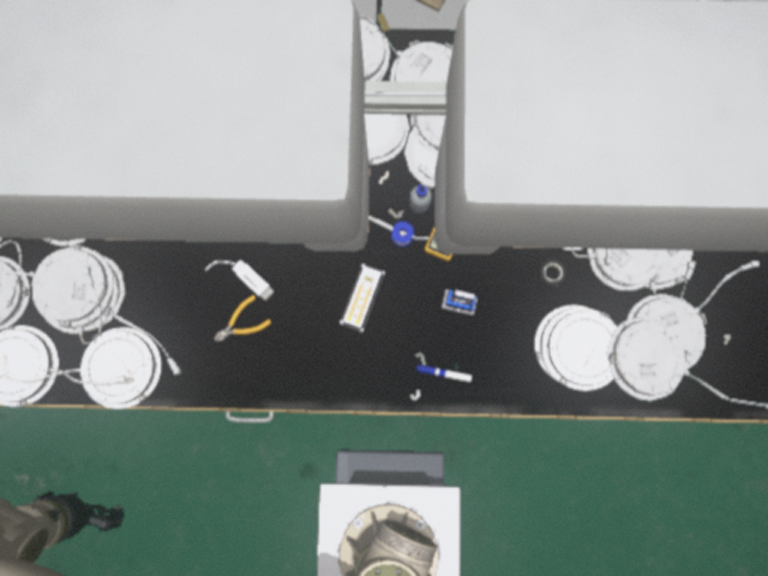

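```bash
python3 - <<'E'
from h import *
from scipy.optimize import least_squares
P={n:env.read_camera(n) for n in("top","side")}
save(P["side"],"pics/side_full.png",s=1.5)
for n,p in P.items():
    for t in("stand","strip","tweezers"):
        for r in env.regions_of(t,p)[:1]:
            m=r["mask"]; ys,xs=np.nonzero(m); rc=cv2.minAreaRect(np.c_[xs,ys].astype(np.float32))
            print(n,t,round(r["confidence"],2),m.sum(),np.round([xs.mean(),ys.mean()],2),np.round(cv2.boxPoints(rc),1).tolist())
    hsv=cv2.cvtColor(p["pixels"],cv2.COLOR_RGB2HSV).astype(int); H,S,V=[hsv[...,i] for i in range(3)]
    roi=np.zeros(H.shape,bool)
    if n=="top": roi[174:224,222:260]=1
    else: roi[178:200,225:285]=1
    w=V.astype(float)*roi; 
    m=roi&(V>150); m2=cv2.connectedComponentsWithStats(m.astype(np.uint8))
    k=1+np.argmax(m2[2][1:,4]); mm=m2[1]==k; ys,xs=np.nonzero(mm)
    c=np.array([xs.mean(),ys.mean()]); X=unproj(p,c,.03)
    W=np.array([unproj(p,(x,y),.03)[:2] for x,y in zip(xs,ys)]); e,v=np.linalg.eigh(np.cov(W.T)); d=v[:,1]*np.sign(v[0,1])
    print(n,"strip",mm.sum(),X.round(4),"yaw",np.degrees(np.arctan2(d[1],d[0])).round(2),np.sqrt(12*e).round(4))
    # stand blue
    mb=(H>100)&(H<125)&(S>140)&(V>60); r2=np.zeros_like(mb)
    if n=="top": r2[185:215,290:325]=1
    else: r2[220:255,245:275]=1
    ys,xs=np.nonzero(mb&r2); print("blue",len(xs),xs.mean().round(2),ys.mean().round(2))
    mg=(V>90)&r2; ys,xs=np.nonzero(mg); rc=cv2.minAreaRect(np.c_[xs,ys].astype(np.float32));print(len(xs),np.round(cv2.boxPoints(rc),1).tolist())
E
```

```text
top stand 0.56 207 [305.31 201.9 ] [[294.20001220703125, 204.3000030517578], [297.1000061035156, 192.5], [318.1000061035156, 197.8000030517578], [315.1000061035156, 209.5]]
top strip 0.92 493 [240.93 197.63] [[228.0, 213.5], [242.3000030517578, 176.60000610351562], [254.39999389648438, 181.3000030517578], [240.10000610351562, 218.1999969482422]]
top tweezers 0.54 66 [308.88 196.61] [[300.79998779296875, 197.89999389648438], [302.6000061035156, 192.10000610351562], [316.20001220703125, 196.10000610351562], [314.3999938964844, 202.0]]
top strip 552 [0.5819 0.0723 0.03  ] yaw -19.07 [0.0486 0.1471]
blue 53 304.81 201.49
326 [[293.0, 205.0], [296.6000061035156, 190.39999389648438], [319.0, 196.0], [315.3999938964844, 210.60000610351562]]
side stand 0.9 395 [258.35 240.11] [[247.3000030517578, 250.5], [253.10000610351562, 221.60000610351562], [270.3999938964844, 225.10000610351562], [264.6000061035156, 253.89999389648438]]
side strip 0.85 334 [254.24 188.45] [[230.6999969482422, 189.3000030517578], [231.6999969482422, 181.60000610351562], [277.29998779296875, 187.3000030517578], [276.3999938964844, 195.0]]
side tweezers 0.72 87 [231.   153.77] [[218.5, 159.39999389648438], [221.10000610351562, 147.60000610351562], [246.39999389648438, 153.1999969482422], [243.8000030517578, 165.10000610351562]]
side strip 418 [0.583  0.0734 0.03  ] yaw -18.98 [0.0511 0.1427]
blue 269 257.78 236.72
430 [[247.6999969482422, 249.89999389648438], [252.5, 220.89999389648438], [270.0, 223.8000030517578], [265.20001220703125, 252.89999389648438]]
```

View pics/side_full.png

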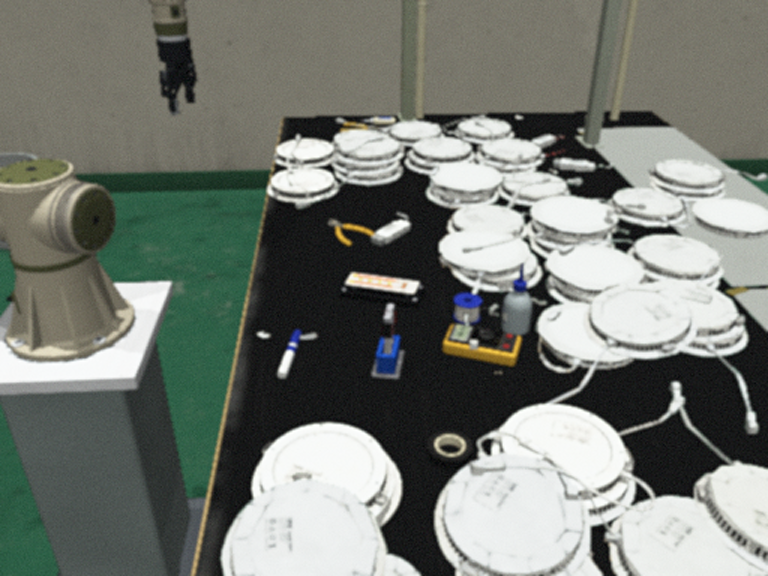

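```bash
python3 - <<'E'
from h import *
for i in range(3):
  for n in("top","side"):
    p=env.read_camera(n); a=cv2.resize(p["pixels"],None,fx=8,fy=8,interpolation=cv2.INTER_CUBIC)
    h=cv2.cvtColor(a,cv2.COLOR_RGB2HSV).astype(int); H,S,V=[h[...,k] for k in range(3)]
    def up(ys,xs,z): return np.array([unproj(p,((x+.5)/8-.5,(y+.5)/8-.5),z)[:2] for x,y in zip(xs,ys)])
    roi=np.zeros(H.shape,bool)
    b=(174,224,222,260) if n=="top" else (178,200,225,285)
    roi[b[0]*8:b[1]*8,b[2]*8:b[3]*8]=1
    m=roi&(V>130); m=cv2.morphologyEx(m.astype(np.uint8),cv2.MORPH_OPEN,np.ones((25,25)))
    ys,xs=np.nonzero(m);W=up(ys[::3],xs[::3],.03); rc=cv2.minAreaRect((W*1000).astype(np.float32))
    print(n,"strip rect",np.round(rc[0],1),np.round(rc[1],1),round(rc[2],1),W.mean(0).round(4))
    e=cv2.erode(m,np.ones((25,25)))>0
    c=e&(S>45); ys,xs=np.nonzero(c); W=up(ys,xs,.03)
    if len(W)>50:
      ev,v=np.linalg.eigh(np.cov(W.T)); d=v[:,1]*np.sign(v[0,1]); print("  chroma",len(W),W.mean(0).round(4),np.degrees(np.arctan2(d[1],d[0])).round(2))
    if n=="top":
      r2=np.zeros_like(roi); r2[187*8:213*8,290*8:324*8]=1
      mb=(r2&(V>90)).astype(np.uint8); ys,xs=np.nonzero(mb);W=up(ys[::3],xs[::3],.005)
      rc=cv2.minAreaRect((W*1000).astype(np.float32)); print("  foot",np.round(rc[0],1),np.round(rc[1],1),round(rc[2],1))
    for t in("grip","stand","strip","start","pads"):
      r=env.landmark_of(t,p)[:1]; print("   ",t,[(x["centre"][:2].round(4) if hasattr(x["centre"],'round') else x["centre"],round(x["confidence"],2)) for x in r])
E
```

```text
top strip rect [581.9  72. ] [ 51.9 147.1] 72.1 [0.5821 0.0722]
  chroma 5661 [0.5647 0.0778] -18.94
  foot [ 579.9 -159.9] [82.1 55.2] 78.0
    grip [([0.5782, -0.1552, 0.0883], 0.58)]
    stand [([0.5767, -0.1569, 0.0029], 0.64)]
    strip [([0.7454, -0.1253, 0.0003], 0.63)]
    start [([0.5243, 0.0959, 0.0307], 0.73)]
    pads [([0.6253, 0.0629, 0.031], 0.69)]
side strip rect [582.4  74.2] [ 54.2 146. ] 71.2 [0.5828 0.0736]
  chroma 8208 [0.5684 0.0793] -17.9
    grip [([0.5775, -0.1562, 0.0863], 0.66)]
    stand [([0.5746, -0.1575, 0.0005], 0.93)]
    strip []
    start [([0.5221, 0.0951, 0.033], 0.68)]
    pads [([0.6225, 0.0581, 0.0268], 0.86)]
top strip rect [581.9  72.2] [ 51.6 147.3] 72.0 [0.5821 0.0721]
  chroma 5657 [0.5646 0.0779] -18.91
  foot [ 579.8 -159.6] [82.1 54.9] 77.8
    grip [([0.5768, -0.1564, 0.0885], 0.65)]
    stand [([0.578, -0.1551, 0.0021], 0.51)]
    strip [([0.5831, 0.0717, 0.0291], 0.98)]
    start [([0.5266, 0.0936, 0.0283], 0.72)]
    pads [([0.6239, 0.0619, 0.0297], 0.94)]
side strip rect [582.5  74.3] [ 54.1 146.2] 71.0 [0.5828 0.0736]
  chroma 82
[... 240 characters left out ...]
], 0.68)]
top strip rect [582.1  71.9] [ 51.9 146.8] 72.1 [0.5821 0.0721]
  chroma 5659 [0.5648 0.0778] -18.97
  foot [ 580.  -159.6] [82.1 55. ] 78.0
    grip [([0.5803, -0.1583, 0.0876], 0.41)]
    stand [([0.5124, 0.365, -0.0007], 0.74)]
    strip [([0.5808, 0.0767, 0.0302], 0.9)]
    start [([0.5248, 0.0932, 0.0316], 0.76)]
    pads [([0.6236, 0.0612, 0.0301], 0.84)]
side strip rect [582.4  74. ] [ 54.2 146.5] 70.8 [0.5828 0.0736]
  chroma 8283 [0.5684 0.0793] -18.09
    grip [([0.5767, -0.1598, 0.0862], 0.77)]
    stand [([0.5769, -0.1576, 0.0039], 0.91)]
    strip [([0.5811, 0.0721, 0.0316], 0.88)]
    start [([0.5224, 0.0971, 0.0271], 0.68)]
    pads [([0.6227, 0.0596, 0.0291], 0.64)]
```

move_arm(targets=[[[-42, -41, 0], [0, 0, 0], -0.5], [[-84, -83, 0], [0, 0, 0], -0.5], [[-127, -125, 0], [0, 0, 0], -0.5], [[-170, -168, 0], [0, 0, 0], -0.5], [[-213, -210, 0], [0, 0, 0], -0.5]], squeeze=20)

```text
clock: 4.53
tcp_pos: [0.2944, 0.3025, 0.2316]
orientation: [0.0, 0.119, 0.993, 0.0]
wrist_force: [0.8, 0.7, -0.0]
finger_gap: 0.0638
grip_force: 0.0
```

move_arm(targets=[[[-43, -42, 0], [0, 0, 0], -0.5], [[-86, -85, 0], [0, 0, 0], -0.5], [[-129, -127, 0], [0, 0, 0], -0.5], [[-172, -170, 0], [0, 0, -0.1], -0.5], [[-213, -210, 0], [0, 0, -0.15], -0.5]])

```text
clock: 5.15
tcp_pos: [0.4516, 0.0474, 0.2316]
orientation: [0.001, 0.107, 0.994, 0.0]
wrist_force: [1.4, 0.6, -0.4]
finger_gap: 0.0642
grip_force: 0.0
```

```bash
cat >> h.py <<'E'
from scipy.spatial.transform import Rotation as Ro
def st():
    s=env.get_state(); R=Ro.from_quat(np.array(s["orientation"])[[1,2,3,0]]).as_matrix()
    print("t",round(s["clock"],2),"tcp",np.round(s["tcp_pos"],4),"yaw",round(np.degrees(np.arctan2(R[1,1],R[0,1]))-90,2),"zdir",R[:,2].round(4),"F",np.round(s["wrist_force"],2),"gap",round(s["finger_gap"],4),"grip",round(s["grip_force"],1)); return s,R
def to(x,y,z):
    s,R=st(); print("shift mm",(R.T@(np.array([x,y,z])-s["tcp_pos"])*1000).round(1))
E
python3 -c "
from h import *; to(.577,-.157,.1)"
```

```text
t 5.15 tcp [0.4516 0.0474 0.2316] yaw -12.26 zdir [ 1.1e-03  2.0e-04 -1.0e+00] F [ 1.38  0.61 -0.41] gap 0.0642 grip 0.0
shift mm [-165.8 -173.1  131.7]
```

move_arm(targets=[[[-40, -43, 0], [0, 0, 0], -0.5], [[-82, -86, 0], [0, 0, 0], -0.5], [[-123, -128, 10], [0, 0, 0], -0.5], [[-154, -160, 40], [0, 0, 0], -0.5], [[-166, -173, 80], [0, 0, 0], -0.5]])

```text
clock: 5.78
tcp_pos: [0.5783, -0.158, 0.151]
orientation: [0.002, 0.108, 0.994, -0.001]
wrist_force: [0.8, -0.5, 0.2]
finger_gap: 0.0646
grip_force: 0.0
```

move_arm(targets=[[[0, 0, 10], [0, 0, 0], -0.5], [[0, 0, 10], [0, 0, 0], -0.5]])

```text
clock: 6.02
tcp_pos: [0.5753, -0.1539, 0.1411]
orientation: [-0.001, 0.106, 0.994, 0.0]
wrist_force: [0.1, 0.4, 0.5]
finger_gap: 0.0634
grip_force: 0.0
```

```bash
python3 - <<'E'
from h import *
to(.577,-.157,.063)
p=env.read_camera("top");q=env.read_camera("side")
save(q,"b.png",(220,150,300,260),5);save(p,"a.png",(270,160,350,250),5)
A=cv2.imread("a.png");B=cv2.imread("b.png");C=np.zeros((550,800,3),np.uint8);C[:450,:400]=A;C[:,400:]=B;cv2.imwrite("pics/d1.png",C)
for t in("grip",):
  for c in(p,q):
    print([(np.round(x["centre"],4).tolist(),round(x["confidence"],2)) for x in env.landmark_of(t,c)[:2]])
E
```

```text
t 6.03 tcp [ 0.5753 -0.1539  0.1411] yaw -12.22 zdir [-0.0018  0.0011 -1.    ] F [0.09 0.45 0.53] gap 0.0634 grip 0.0
shift mm [-2.5 -2.7 78.1]
[]
[([0.5766, -0.1559, 0.0837], 0.48)]
```

View pics/d1.png

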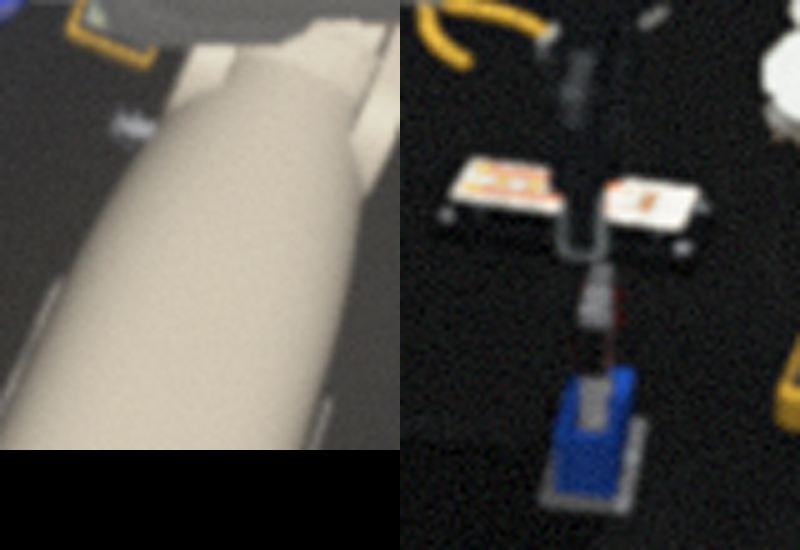

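```bash
python3 - <<'E'
from h import *
s,R=st(); p=env.read_camera("side")
T=np.array(s["tcp_pos"])
print("finger -y tip front/inner", proj(p,T+R@[0,.032 if (R@[0,.032,0])[1]<0 else -.032,-.006]), proj(p,T+R@[0,-.045,-.006]))
g=np.array([.577,-.157,.111]); Y=Ro.from_euler("z",-12,degrees=True).as_matrix()
for dy in(-.023,0,.023): print("tweezer top",dy,proj(p,g+Y@[0,dy,0]),"mid grip",proj(p,g+Y@[0,dy,-.025]))
for x in(-.0,.006): print(proj(p,g+np.array([x,0,0])))
a=p["pixels"].astype(int)[195:250,245:272].sum(2); 
for r in range(200,238,2): print(r,a[r-195].tolist())
to(.577,-.157,.063)
E
```

```text
t 6.22 tcp [ 0.577  -0.1543  0.1434] yaw -12.17 zdir [ 0.003  -0.0011 -1.    ] F [ 0.67 -0.09  0.03] gap 0.064 grip 0.0
finger -y tip front/inner [256.45273073 199.90759128] [255.65189412 202.7899441 ]
tweezer top -0.023 [257.05762601 212.09815723] mid grip [257.02761435 220.66330786]
tweezer top 0 [258.3682488  207.03077054] mid grip [258.32450811 215.50570457]
tweezer top 0.023 [259.63468418 202.13422991] mid grip [259.57814439 210.52013144]
[258.3682488  207.03077054]
[260.79913014 206.94650723]
200 [34, 46, 21, 31, 11, 45, 90, 179, 229, 249, 207, 209, 209, 224, 248, 253, 177, 112, 49, 46, 65, 36, 43, 70, 77, 71, 76]
202 [44, 75, 57, 67, 71, 57, 46, 84, 73, 66, 74, 89, 117, 167, 183, 194, 166, 123, 66, 29, 34, 40, 41, 0, 40, 52, 47]
204 [68, 49, 49, 75, 78, 88, 52, 85, 55, 75, 64, 65, 130, 248, 299, 313, 296, 213, 114, 54, 72, 57, 60, 51, 34, 28, 56]
206 [63, 73, 59, 64, 62, 54, 73, 100, 91, 57, 50, 113, 208, 284, 317, 330, 283, 201, 92, 74, 69, 70, 80, 48, 80, 73, 53]
208 [75, 69, 79, 63, 79, 54, 69, 62, 52, 71, 68, 217, 343, 377, 389, 391, 316, 194, 119, 83, 68, 73, 64, 72, 79, 
[... 1173 characters left out ...]
, 281, 214, 121, 88, 37, 56, 62, 64]
230 [55, 69, 65, 53, 53, 52, 74, 115, 165, 196, 210, 258, 329, 330, 332, 337, 252, 194, 201, 184, 171, 102, 78, 59, 53, 63, 60]
232 [63, 60, 57, 79, 58, 14, 92, 158, 197, 173, 193, 287, 331, 338, 348, 344, 270, 207, 181, 163, 112, 98, 67, 72, 69, 48, 63]
234 [67, 70, 64, 52, 44, 99, 142, 186, 191, 156, 198, 271, 337, 329, 360, 318, 256, 187, 167, 135, 155, 234, 294, 269, 182, 86, 52]
236 [54, 50, 49, 5, 47, 86, 165, 187, 188, 200, 212, 255, 251, 271, 268, 240, 214, 194, 156, 144, 200, 294, 330, 285, 160, 74, 60]
t 6.28 tcp [ 0.5769 -0.1543  0.1432] yaw -12.17 zdir [ 0.0028 -0.001  -1.    ] F [-0.22  0.56 -0.34] gap 0.064 grip 0.0
shift mm [-0.4 -2.6 80.2]
```

move_arm(targets=[[[-1.3, -2.6, 10], [0, 0, 0], -0.5], [[-1.3, -2.6, 35], [0, 0, 0], -0.5], [[-1.3, -2.6, 60], [0, 0, 0], -0.5], [[-1.3, -2.6, 79], [0, 0, 0], -0.5], [[-1.3, -2.6, 79], [0, 0, 0], -0.5]])

```text
clock: 6.9
tcp_pos: [0.5754, -0.1571, 0.0604]
orientation: [-0.002, 0.107, 0.994, 0.001]
wrist_force: [0.1, -0.8, -0.9]
finger_gap: 0.0639
grip_force: 0.0
```

move_arm(targets=[[[0, 0, 0], [0, 0, 0], -0.3], [[0, 0, 0], [0, 0, 0], -0.2], [[0, 0, 0], [0, 0, 0], -0.12], [[0, 0, 0], [0, 0, 0], -0.08], [[0, 0, 0], [0, 0, 0], -0.08]])

```text
clock: 7.52
tcp_pos: [0.5773, -0.1576, 0.0627]
orientation: [0.0, 0.107, 0.994, 0.0]
wrist_force: [-0.5, 0.8, 3.3]
finger_gap: 0.0462
grip_force: 1.9
```

```bash
python3 - <<'E'
from h import *
to(.5778,-.157,.063)
q=env.read_camera("side");save(q,"pics/e1.png",(225,180,305,260),7)
E
```

```text
t 7.53 tcp [ 0.5773 -0.1576  0.0627] yaw -12.23 zdir [ 9.e-04  1.e-04 -1.e+00] F [-0.5   0.79  3.27] gap 0.0462 grip 1.9
shift mm [-0.4  0.7 -0.3]
```

View pics/e1.png

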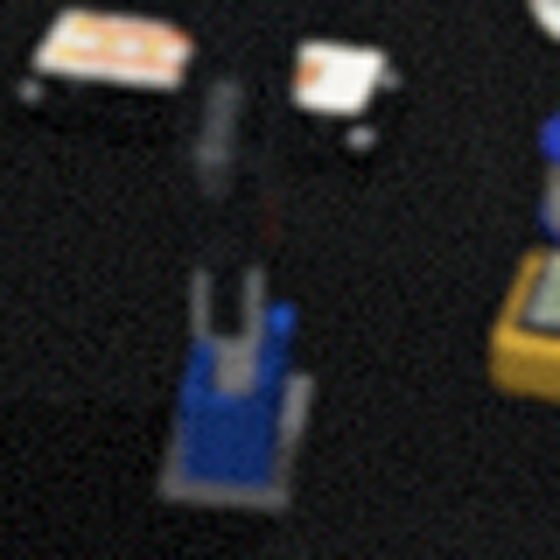

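move_arm(targets=[[[0, 0, 0], [0, 0, 0], -0.03], [[0, 0, 0], [0, 0, 0], 0.01], [[0, 0, 0], [0, 0, 0], 0.01], [[0, 0, -3], [0, 0, 0], 0.01], [[0, 0, -10], [0, 0, 0], 0.01]])

```text
clock: 8.2
tcp_pos: [0.5761, -0.1574, 0.0717]
orientation: [-0.001, 0.107, 0.994, 0.0]
wrist_force: [-0.7, -0.6, -0.8]
finger_gap: 0.0422
grip_force: 9.3
```

move_arm(targets=[[[0, 0, -12], [0, 0, 0], 0.01], [[0, 0, -26], [0, 0, 0], 0.01], [[0, 0, -40], [0, 0, 0], 0.01], [[0, 0, -52], [0, 0, 0], 0.01], [[0, 0, -60], [0, 0, 0], 0.01]])

```text
clock: 8.82
tcp_pos: [0.5773, -0.1578, 0.1335]
orientation: [0.001, 0.107, 0.994, -0.0]
wrist_force: [-0.2, -0.4, -1.7]
finger_gap: 0.0426
grip_force: 9.3
```

move_arm(targets=[[[0, 0, -5], [0, 0, 0], 0.01], [[0, 0, -5], [0, 0, 0], 0.01]])

```text
clock: 9.07
tcp_pos: [0.5771, -0.1577, 0.1375]
orientation: [0.0, 0.107, 0.994, 0.0]
wrist_force: [0.3, 0.8, -0.7]
finger_gap: 0.0424
grip_force: 9.3
```

```bash
python3 - <<'E'
from h import *
st()
q=env.read_camera("side");s,R=st();save(q,"pics/f1.png",(225,150,305,250),6)
T=np.array(s["tcp_pos"])
for y in(-.011,.011):
  print(proj(q,T+R@[0,y,.057]), proj(q,T+R@[0,y,-.01]))
E
```

```text
t 9.07 tcp [ 0.5771 -0.1577  0.1375] yaw -12.24 zdir [ 4.e-04 -0.e+00 -1.e+00] F [ 0.26  0.82 -0.71] gap 0.0424 grip 9.3
t 9.12 tcp [ 0.5768 -0.1576  0.1371] yaw -12.24 zdir [-3.e-04  2.e-04 -1.e+00] F [ 0.6  -0.76 -0.06] gap 0.0424 grip 9.3
[257.6167442  220.08098971] [257.72332721 196.9388016 ]
[258.87138297 215.2088785 ] [259.01344836 192.30446327]
```

View pics/f1.png

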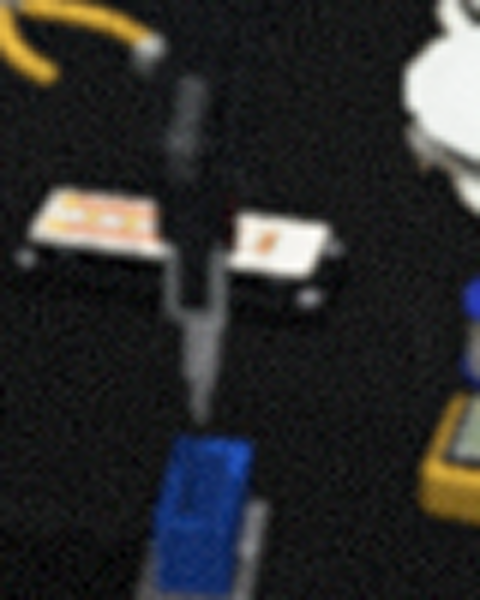

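move_arm(targets=[[[6, 14, 0], [0, 0, 0.1], 0.01], [[20, 44, 0], [0, 0, 0.3], 0.01], [[35, 78, 0], [0, 0, 0.5], 0.01], [[52, 115, 0], [0, 0, 0.63], 0.01], [[68, 152, 0], [0, 0, 0.63], 0.01]])

```text
clock: 9.75
tcp_pos: [0.5419, 0.0064, 0.1367]
orientation: [-0.0, 0.161, 0.987, 0.0]
wrist_force: [-0.2, 0.5, -0.6]
finger_gap: 0.0428
grip_force: 9.3
```

```bash
python3 -c "
from h import *; to(.5245,.092,.105)"
```

```text
t 9.75 tcp [0.5419 0.0064 0.1367] yaw -18.57 zdir [-9.e-04  3.e-04 -1.e+00] F [-0.22  0.49 -0.59] gap 0.0428 grip 9.3
shift mm [43.7 75.5 31.7]
```

move_arm(targets=[[[16, 30, 0], [0, 0, 0], 0.01], [[30, 56, 8], [0, 0, 0], 0.01], [[40, 71, 20], [0, 0, 0], 0.01], [[43, 76, 31], [0, 0, 0], 0.01], [[43, 76, 31], [0, 0, 0], 0.01]])

```text
clock: 10.38
tcp_pos: [0.5251, 0.0907, 0.1048]
orientation: [-0.001, 0.161, 0.987, -0.0]
wrist_force: [0.0, 0.2, -0.9]
finger_gap: 0.0423
grip_force: 9.3
```

move_arm(targets=[[[0, 0, 5], [0, 0, 0], 0.01], [[0, 0, 8], [0, 0, 0], 0.01], [[0, 0, 8], [0, 0, 0], 0.01], [[0, 0, 8], [0, 0, 0], 0.01]])

```text
clock: 10.88
tcp_pos: [0.5263, 0.0908, 0.0985]
orientation: [0.0, 0.161, 0.987, 0.0]
wrist_force: [0.2, 0.1, 0.3]
finger_gap: 0.0423
grip_force: 9.3
```

```bash
python3 - <<'E'
from h import *
q=env.read_camera("side");s,R=st();save(q,"pics/g1.png",(215,165,295,210),10)
T=np.array(s["tcp_pos"]); to(.5245,.092,.0867)
for y in(-.011,.011): print("tip pred",y,proj(q,T+R@[0,y,.0567]))
Y=Ro.from_euler("z",-18.5,degrees=True).as_matrix(); c=np.array([.582,.0728,.03])
for n,l in dict(mA=[-.06,.011,0],mB=[-.06,-.011,0],tA0=[-.055,.011,0],tB1=[.025,-.011,0],pA=[.045,.006,0],pB=[.045,-.006,0]).items(): print(n,proj(q,c+Y@l))
print([(np.round(x["centre"],4).tolist(),round(x["confidence"],2)) for x in env.landmark_of("tip_a",q)[:3]])
E
```

```text
t 10.93 tcp [0.5263 0.0909 0.0985] yaw -18.55 zdir [ 5.e-04  1.e-04 -1.e+00] F [ 0.31 -0.25 -0.32] gap 0.0427 grip 9.3
t 10.93 tcp [0.5263 0.0909 0.0985] yaw -18.55 zdir [ 5.e-04  1.e-04 -1.e+00] F [ 0.31 -0.25 -0.32] gap 0.0427 grip 9.3
shift mm [ 2.1  0.5 11.8]
tip pred -0.011 [234.36641608 184.32212454]
tip pred 0.011 [236.51034904 180.81011513]
mA [236.16841902 184.07263878]
mB [234.03680869 187.61050139]
tA0 [237.75549942 184.28332717]
tB1 [261.68792776 191.33197465]
pA [269.62745181 189.38797357]
pB [268.69406484 191.38237829]
[([0.5167, 0.0809, 0.0434], 0.47), ([0.531, 0.1006, 0.0413], 0.46)]
```

View pics/g1.png

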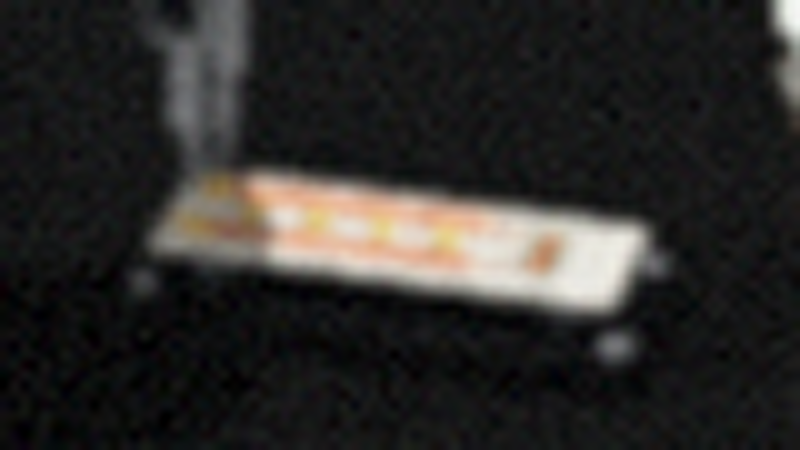

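move_arm(targets=[[[2, 0.5, 3], [0, 0, 0], 0.01], [[2, 0.5, 7], [0, 0, 0], 0.01], [[2, 0.5, 10], [0, 0, 0], 0.01], [[2, 0.5, 12], [0, 0, 0], 0.01], [[2, 0.5, 13.5], [0, 0, 0], 0.01]])

```text
clock: 11.6
tcp_pos: [0.5243, 0.0922, 0.0848]
orientation: [-0.0, 0.161, 0.987, 0.0]
wrist_force: [-0.3, -0.4, 1.0]
finger_gap: 0.0424
grip_force: 9.3
```

move_arm(targets=[[[0, 0, 0], [0, 0, 0], 0.01], [[0, 0, 0], [0, 0, 0], 0.01], [[0, 0, 0], [0, 0, 0], 0.01]])

```text
clock: 11.98
tcp_pos: [0.5244, 0.0922, 0.0849]
orientation: [0.0, 0.161, 0.987, 0.0]
wrist_force: [-0.4, 0.2, 1.3]
finger_gap: 0.0425
grip_force: 9.3
```

```bash
python3 - <<'E'
from h import *
F=[];
for i in range(6):
    q=env.read_camera("side"); s=env.get_state(); F.append(s["wrist_force"])
print(np.mean(F,0).round(2),np.std(F,0).round(2)); s,R=st(); save(q,"pics/i1.png",(215,165,295,210),10)
T=np.array(s["tcp_pos"])
for y in(-.011,.011): print("tip pred",y,proj(q,T+R@[0,y,.0567]))
to(.5247,.0917,.0847)
E
```

```text
[-0.25  0.14  1.15] [0.37 0.61 0.23]
t 12.28 tcp [0.5244 0.0922 0.0849] yaw -18.54 zdir [ 2.e-04  1.e-04 -1.e+00] F [-0.14 -0.65  1.03] gap 0.0426 grip 9.3
tip pred -0.011 [233.82250978 188.09822414]
tip pred 0.011 [235.95968368 184.55655777]
t 12.28 tcp [0.5244 0.0922 0.0849] yaw -18.54 zdir [ 2.e-04  1.e-04 -1.e+00] F [-0.14 -0.65  1.03] gap 0.0426 grip 9.3
shift mm [-0.4 -0.3  0.2]
```

View pics/i1.png

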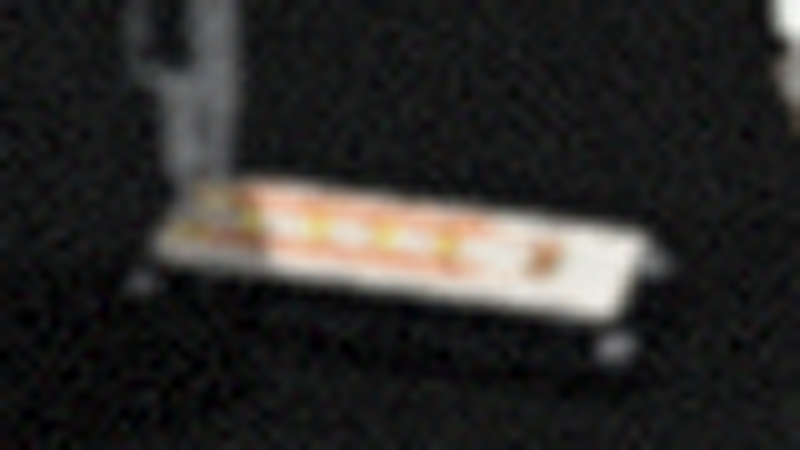

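move_arm(targets=[[[-1.0, 0, 0], [0, 0, 0], 0.01], [[-3, 0, 0], [0, 0, 0], 0.01], [[-5, 0, 0], [0, 0, 0], 0.01], [[-7, 0, 0], [0, 0, 0], 0.01], [[-9, 0, 0], [0, 0, 0], 0.01]])

```text
clock: 12.9
tcp_pos: [0.533, 0.0892, 0.0848]
orientation: [-0.0, 0.161, 0.987, 0.0]
wrist_force: [-1.0, 1.1, 1.9]
finger_gap: 0.0429
grip_force: 9.3
```

move_arm(targets=[[[-2, 0, 0], [0, 0, 0], 0.01], [[-4, 0, 0], [0, 0, 0], 0.01], [[-6, 0, 0], [0, 0, 0], 0.01], [[-8, 0, 0], [0, 0, 0], 0.01], [[-10, 0, 0], [0, 0, 0], 0.01]])

```text
clock: 13.52
tcp_pos: [0.5425, 0.0861, 0.0848]
orientation: [0.0, 0.161, 0.987, 0.0]
wrist_force: [-1.6, 0.2, 1.6]
finger_gap: 0.0424
grip_force: 9.3
```

```bash
python3 - <<'E'
from h import *
s,R=st(); Y=Ro.from_euler("z",-18.5,degrees=True).as_matrix()
print("strip coords mm",(Y.T@(np.array(s["tcp_pos"])-[.582,.0728,.03])*1000).round(1))
q=env.read_camera("side"); a=q["pixels"]
for r in range(178,196): print(r,[ "%02x%02x%02x"%tuple(v) for v in a[r,232:252]])
for i in range(2): print([(np.round(x["centre"],4).tolist(),round(x["confidence"],2)) for x in env.landmark_of("tip_a",q)[:3]])
E
```

```text
t 13.53 tcp [0.5425 0.0861 0.0848] yaw -18.54 zdir [ 0.e+00  1.e-04 -1.e+00] F [-1.58  0.16  1.61] gap 0.0424 grip 9.3
strip coords mm [-41.7   0.1  54.8]
178 ['161715', '181719', '1b1a1a', '151311', '151615', '323435', '575757', '6c6b6f', '626366', '535857', '5b5b5f', '525558', '353536', '1e1f1e', '141916', '1d1b1f', '10100e', '1e1a1e', '1f2120', '121310']
179 ['1d1c1c', '191a12', '161217', '19171a', '16191b', '363636', '525255', '6b686c', '656567', '525656', '5a5c5c', '535557', '333234', '1f1f1f', '0e1013', '111110', '151516', '171916', '181a1c', '111213']
180 ['151616', '181919', '171314', '0e1110', '0d1012', '272829', '55595c', '6b6d6d', '6c6d6f', '5b5b5d', '5a5b5d', '4f5351', '383539', '181d1c', '191a18', '151915', '181417', '121314', '171b1a', '161616']
181 ['121713', '1b1b1c', '272623', '222521', '1d1f19', '2f2f2f', '4b4f50', '6c6f6f', '6b6c6d', '56565b', '595759', '4c504e', '2b2d31', '161a19', '0d0c0d', '17161b', '161718', '131517', '191a18', '181a17']
182 ['191815', '3b3e39', '666562', '646056', '524f45', '454443', '524c4d', '615f62', '5d5f61', '555656', '5d5d5e', '4a4e4c', 
[... 2182 characters left out ...]
', '131616', '0f1411', '121213', '161616', '0f120f', '1b181d', '1c1e1f', '272a28', '303230', '3f3d3a', '444643', '545451', '605f5a', '6b6a64', '827f79']
194 ['100d0e', '0d0f14', '060b0c', '0a070a', '030d0d', '0f0a0d', '0b0a0b', '060d07', '090409', '0e0b0a', '000001', '050706', '0b090a', '0e0b0b', '181a18', '161d1c', '110f12', '151518', '232320', '2f302c']
195 ['11100f', '0c0f0d', '09080b', '0d0609', '121217', '040204', '0f0c0d', '100b0f', '0c0c0f', '080a0b', '0b0a0b', '0e0a0d', '0e0f0f', '070b0a', '08080a', '070a09', '0a0c0a', '0b090b', '0a060a', '0f1013']
[([0.5338, 0.0734, 0.0287], 0.49), ([0.5439, 0.0998, 0.0271], 0.44)]
[([0.5338, 0.0734, 0.0287], 0.49), ([0.5439, 0.0998, 0.0271], 0.44)]
```

move_arm(targets=[[[-2, 0, 0], [0, 0, 0], 0.01], [[-4, 0, 0], [0, 0, 0], 0.01], [[-6, 0, 0], [0, 0, 0], 0.01], [[-8, 0, 0], [0, 0, 0], 0.01], [[-10, 0, 0], [0, 0, 0], 0.01]])

```text
clock: 14.3
tcp_pos: [0.552, 0.0829, 0.0848]
orientation: [-0.0, 0.161, 0.987, 0.0]
wrist_force: [-0.6, 0.4, 1.6]
finger_gap: 0.0424
grip_force: 9.3
```

move_arm(targets=[[[-2, 0, 0], [0, 0, 0], 0.01], [[-4, 0, 0], [0, 0, 0], 0.01], [[-6, 0, 0], [0, 0, 0], 0.01], [[-8, 0, 0], [0, 0, 0], 0.01], [[-10, 0, 0], [0, 0, 0], 0.01]])

```text
clock: 14.92
tcp_pos: [0.5614, 0.0797, 0.0848]
orientation: [0.0, 0.161, 0.987, 0.0]
wrist_force: [-0.7, 0.8, 1.7]
finger_gap: 0.0421
grip_force: 9.3
```

move_arm(targets=[[[-2, 0, 0], [0, 0, 0], 0.01], [[-4, 0, 0], [0, 0, 0], 0.01], [[-6, 0, 0], [0, 0, 0], 0.01], [[-8, 0, 0], [0, 0, 0], 0.01], [[-10, 0, 0], [0, 0, 0], 0.01]])

```text
clock: 15.55
tcp_pos: [0.5709, 0.0765, 0.0848]
orientation: [0.0, 0.161, 0.987, 0.0]
wrist_force: [-1.2, -0.5, 1.5]
finger_gap: 0.0424
grip_force: 9.3
```

```bash
cat >> h.py <<'E'
def sc():
    s,R=st(); Y=Ro.from_euler("z",-18.5,degrees=True).as_matrix()
    print("strip coords mm",(Y.T@(np.array(s["tcp_pos"])-[.582,.0728,.03])*1000).round(1))
E
python3 - <<'E'
from h import *
sc()
for i in range(2):
  q=env.read_camera("side"); 
  for t in("tip_a","grip","start","pads","strip"): print(t,[(np.round(x["centre"],4).tolist(),round(x["confidence"],2)) for x in env.landmark_of(t,q)[:2]])
E
```

```text
t 15.55 tcp [0.5709 0.0765 0.0848] yaw -18.54 zdir [ 0.e+00  1.e-04 -1.e+00] F [-1.23 -0.51  1.45] gap 0.0424 grip 9.3
strip coords mm [-11.7   0.   54.8]
tip_a [([0.5719, 0.0832, 0.0247], 0.63), ([0.5621, 0.0652, 0.0283], 0.45)]
grip [([0.567, 0.0725, 0.109], 0.49)]
start [([0.5238, 0.0951, 0.0247], 0.75), ([0.7445, -0.1249, 0.0005], 0.55)]
pads [([0.6248, 0.0585, 0.0242], 0.65)]
strip [([0.5796, 0.0708, 0.0263], 0.59)]
tip_a [([0.5717, 0.0839, 0.025], 0.52), ([0.5679, 0.0633, 0.026], 0.43)]
grip [([0.5675, 0.0728, 0.1099], 0.6)]
start []
pads [([0.6208, 0.0568, 0.0258], 0.8)]
strip [([0.5773, 0.0738, 0.0278], 0.74), ([0.565, 0.0636, 0.0282], 0.4)]
```

move_arm(targets=[[[-2, 0, 0], [0, 0, 0], 0.01], [[-4, 0, 0], [0, 0, 0], 0.01], [[-6, 0, 0], [0, 0, 0], 0.01], [[-8, 0, 0], [0, 0, 0], 0.01], [[-10, 0, 0], [0, 0, 0], 0.01]])

```text
clock: 16.77
tcp_pos: [0.5804, 0.0734, 0.0848]
orientation: [-0.0, 0.161, 0.987, 0.0]
wrist_force: [-0.8, 0.1, 1.1]
finger_gap: 0.0426
grip_force: 9.3
```

move_arm(targets=[[[-2, 0, 0], [0, 0, 0], 0.01], [[-4, 0, 0], [0, 0, 0], 0.01], [[-6, 0, 0], [0, 0, 0], 0.01], [[-8, 0, 0], [0, 0, 0], 0.01], [[-10, 0, 0], [0, 0, 0], 0.01]])

```text
clock: 17.4
tcp_pos: [0.5899, 0.0702, 0.0848]
orientation: [0.0, 0.161, 0.987, 0.0]
wrist_force: [0.0, 0.4, 1.4]
finger_gap: 0.0422
grip_force: 9.3
```

move_arm(targets=[[[-2, 0, 0], [0, 0, 0], 0.01], [[-4, 0, 0], [0, 0, 0], 0.01], [[-6, 0, 0], [0, 0, 0], 0.01], [[-8, 0, 0], [0, 0, 0], 0.01], [[-10, 0, 0], [0, 0, 0], 0.01]])

```text
clock: 18.02
tcp_pos: [0.5994, 0.067, 0.0848]
orientation: [0.0, 0.161, 0.987, 0.0]
wrist_force: [-0.8, 0.4, 1.5]
finger_gap: 0.0426
grip_force: 9.3
```

move_arm(targets=[[[-2, 0, 0], [0, 0, 0], 0.01], [[-4, 0, 0], [0, 0, 0], 0.01], [[-6, 0, 0], [0, 0, 0], 0.01], [[-8, 0, 0], [0, 0, 0], 0.01], [[-10, 0, 0], [0, 0, 0], 0.01]])

```text
clock: 18.65
tcp_pos: [0.6089, 0.0638, 0.0848]
orientation: [0.0, 0.161, 0.987, 0.0]
wrist_force: [-1.3, -0.4, 0.5]
finger_gap: 0.0423
grip_force: 9.3
```

```bash
python3 - <<'E'
from h import *
sc()
for i in range(3):
  q=env.read_camera("side"); 
  for t in("tip_a","pads"): print(t,[(np.round(x["centre"],4).tolist(),round(x["confidence"],2)) for x in env.landmark_of(t,q)[:2]])
sc()
E
```

```text
t 18.65 tcp [0.6089 0.0638 0.0848] yaw -18.54 zdir [ 1.e-04  1.e-04 -1.e+00] F [-1.31 -0.35  0.53] gap 0.0423 grip 9.3
strip coords mm [28.3  0.  54.8]
tip_a [([0.6099, 0.0699, 0.0227], 0.54), ([0.6009, 0.0543, 0.0286], 0.48)]
pads [([0.6229, 0.0602, 0.0241], 0.83), ([0.5795, 0.0721, 0.029], 0.31)]
tip_a [([0.6116, 0.0749, 0.027], 0.68), ([0.6037, 0.0508, 0.0285], 0.45)]
pads [([0.6226, 0.0585, 0.0264], 0.85)]
tip_a [([0.6016, 0.0533, 0.0277], 0.63), ([0.6104, 0.0732, 0.0267], 0.48)]
pads [([0.6232, 0.0578, 0.0256], 0.68), ([0.6141, 0.0602, 0.0272], 0.67)]
t 19.1 tcp [0.609  0.0638 0.0849] yaw -18.54 zdir [ 6.e-04 -0.e+00 -1.e+00] F [ 0.55 -0.72  1.33] gap 0.0425 grip 9.3
strip coords mm [28.4  0.  54.9]
```

move_arm(targets=[[[-2, 0, 0], [0, 0, 0], 0.01], [[-4, 0.2, 0], [0, 0, 0], 0.01], [[-7, 0.4, 0], [0, 0, 0], 0.03], [[-10, 0.6, -0.4], [0, 0, 0], 0.07], [[-12, 0.6, -0.6], [0, 0, 0], 0.12]])

```text
clock: 19.73
tcp_pos: [0.6206, 0.0606, 0.0854]
orientation: [0.0, 0.161, 0.987, 0.0]
wrist_force: [-1.6, 0.4, 1.4]
finger_gap: 0.0376
grip_force: 11.1
```

move_arm(targets=[[[-2, 0, -0.2], [0, 0, 0], 0.16], [[-4, 0, -0.4], [0, 0, 0], 0.2], [[-4.7, 0, -0.6], [0, 0, 0], 0.24], [[-4.7, 0, -0.6], [0, 0, 0], 0.25], [[-4.7, 0, -0.6], [0, 0, 0], 0.25]])

```text
clock: 20.35
tcp_pos: [0.6251, 0.059, 0.0862]
orientation: [0.0, 0.161, 0.987, 0.0]
wrist_force: [0.0, -0.1, 1.4]
finger_gap: 0.0321
grip_force: 13.2
```

```bash
python3 - <<'E'
from h import *
sc(); F=[];G=[];Tm=[];Pm=[]
for i in range(5):
  q=env.read_camera("side"); s=env.get_state(); F.append(s["wrist_force"]);G.append((s["finger_gap"],s["grip_force"]))
  for t in("tip_a","pads"): print(t,[(np.round(x["centre"],4).tolist(),round(x["confidence"],2)) for x in env.landmark_of(t,q)[:2]])
print(np.mean(F,0).round(2),np.mean(G,0).round(4)); sc()
save(q,"pics/j1.png",(240,165,290,205),16)
E
```

```text
t 20.35 tcp [0.6251 0.059  0.0862] yaw -18.54 zdir [ 8.e-04 -1.e-04 -1.e+00] F [ 0.   -0.06  1.43] gap 0.0321 grip 13.2
strip coords mm [45.2  0.6 56.2]
tip_a [([0.6192, 0.0544, 0.0261], 0.49), ([0.6242, 0.0641, 0.0259], 0.47)]
pads [([0.6221, 0.0588, 0.0252], 0.59)]
tip_a [([0.6153, 0.0519, 0.0266], 0.54), ([0.6231, 0.0683, 0.025], 0.48)]
pads [([0.6234, 0.0575, 0.028], 0.56)]
tip_a [([0.6276, 0.0659, 0.0263], 0.62), ([0.6203, 0.0529, 0.0269], 0.37)]
pads [([0.6237, 0.0596, 0.0264], 0.87)]
tip_a [([0.6215, 0.0539, 0.0294], 0.58), ([0.6237, 0.0642, 0.026], 0.37)]
pads [([0.6254, 0.059, 0.025], 0.75)]
tip_a [([0.62, 0.0517, 0.1071], 0.66), ([0.6269, 0.0638, 0.026], 0.62)]
pads [([0.6229, 0.057, 0.0272], 0.79)]
[ 0.11 -0.1   1.3 ] [ 0.0323 13.2861]
t 21.1 tcp [0.6248 0.0591 0.086 ] yaw -18.54 zdir [ 1.e-04  1.e-04 -1.e+00] F [1.22 0.46 0.56] gap 0.0323 grip 13.3
strip coords mm [44.9  0.6 56. ]
```

View pics/j1.png

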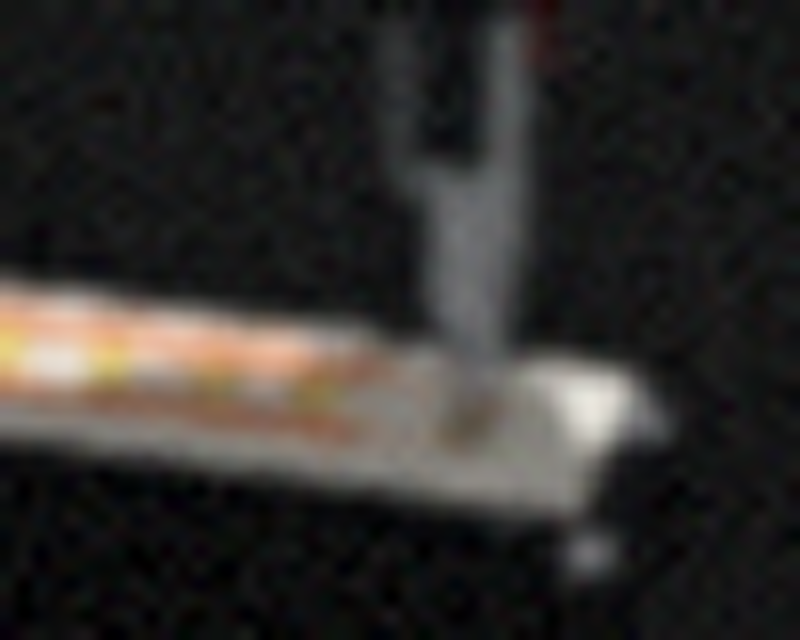

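move_arm(targets=[[[-0.4, -0.1, 0], [0, 0, 0], 0.257], [[-0.8, -0.2, 0], [0, 0, 0], 0.257], [[-0.8, -0.2, 0], [0, 0, 0], 0.257], [[-0.8, -0.2, 0], [0, 0, 0], 0.257], [[-0.8, -0.2, 0], [0, 0, 0], 0.257]])

```text
clock: 21.72
tcp_pos: [0.6254, 0.0587, 0.086]
orientation: [-0.0, 0.161, 0.987, 0.0]
wrist_force: [-1.3, -0.4, 0.7]
finger_gap: 0.0316
grip_force: 13.4
```

```bash
python3 - <<'E'
from h import *
F=[];G=[];A=[]
for i in range(8):
  q=env.read_camera("side"); s=env.get_state(); F.append(s["wrist_force"]);G.append((s["finger_gap"],s["grip_force"]))
  t=[x["centre"] for x in env.landmark_of("tip_a",q)[:2]]; p=[x["centre"] for x in env.landmark_of("pads",q)[:1]]
  if len(t)==2 and p and max(abs(t[0][2]-.026),abs(t[1][2]-.026))<.02: A.append((np.array(p[0])-np.mean(t,0))[:2])
print(np.mean(F,0).round(2),np.mean(G,0).round(4)); sc()
d=np.mean(A,0)*1000;print(len(A),d,"along",d[0]*.948-d[1]*.317,"perp",d[0]*.317+d[1]*.948)
E
```

```text
[-0.3   0.13  1.34] [ 0.032  13.4346]
t 22.93 tcp [0.6254 0.0587 0.086 ] yaw -18.54 zdir [ 0.  0. -1.] F [-0.88  0.01  1.73] gap 0.0317 grip 13.4
strip coords mm [45.7  0.4 56. ]
5 [0.59 0.85] along 0.2898700000000232 perp 0.9928300000000057
```

```bash
python3 -c "
from h import *; print(env.hand_in())"
```

```text
the job is handed in; nothing more can be done
None
```

I've handed in the job at about 23 s. The tips slid the full track length in contact, from the start marks to about 3 mm past the track ends. They now rest on the pads 12 mm apart (32.0 mm over the grips), upright and pressing about 1.3–1.9 N. By the camera estimates they are within about 1 mm of the pad centres. I could not confirm that side-to-side position more closely, because the arm blocked the top camera and the side camera is coarse in that direction.

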